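Set the cold light's dial, open its filter flap and present the filter slide

TASK

Get the cold-light source ready for photographing the vertebra: first turn its brightness dial to the long photo mark, then lift the filter flap and swing it back until it rests open by itself, and draw the filter slide out of its slot by the grip tab. Finish still holding the slide in the gripper, upright and still, its lower edge at least 5 cm above the lamp's top and its flat glass face turned towards the far edge of the table (straight away from the robot); do not put it down. Leave the dial on the mark and the flap open, and do not disturb the tray, the vertebra, the caliper or the coral.

Things in the scene. Friction and masses are not known exactly. Their poses are not given: they have to be found in the camera images.
- lamp: cold-light source, a fixed grey box 280 mm deep (its x) by 200 mm wide (y); origin under its centre, z up, +x to its back. Front part (x -140 to -30 mm): control deck 78 mm high with the dial. Rear part: 118 mm high. A 15 mm thick metal gooseneck leaves the left (+y) side 62 mm up at x = 20 mm, rises to 190 mm height at y = 250 mm and bends down over the tray
- dial (a joint): turn of the brightness dial, 0 to 4.7 rad, growing clockwise from above; stays where left (friction 0.03 N m); starts at 1.9 to 2.7. Around it are 11 black ticks; the dial's white line points to tick i at 0.47 i rad. The long thick tick (i = 7) is the photo mark: 3.29 rad, where the line points 0.93 rad clockwise from the lamp's +x
- dial_grip (a point): point on the dial's upright axis at mid height of its round black grip (33 mm across, from 83 to 105 mm above the table; this point at 94 mm). Under the grip is a skirt 48 mm across, its top 83 mm above the table. On the lamp at x = -92, y = -45 mm; axes as the lamp's, not turning with the dial
- flap (a joint): opening angle of the filter flap, rad: 0 shut, 2.2 at its stop, leaning back past upright. Its front (-x) edge lifts, the hinge is at the back. It weighs 90 g, falls shut when let go before upright (1.57) and falls back on to its stop and stays there when let go past about 1.7
- flap_hinge (a point): middle of the flap's hinge line, on the lamp at x = 70 mm, y = 0, 125 mm above the table; the hinge line is the lamp's y axis
- flap_tongue (a point): middle of the steel pull tongue on the flap's front edge; moves with the flap (axes as the lamp's when shut). Tongue 30 mm wide (y), 8 mm thick, standing 28 mm out from the 116 mm wide flap over the low deck, 39 mm of air below it. Shut: 116 mm in front of the hinge line and 4 mm lower, 121 mm above the table; 16 mm out from the flap's edge
- slot (a point): mouth of the filter slot, on the lamp at x = 20 mm, y = 0, 83 mm above the table; axes as the lamp's. It lies in the floor of a recess in the rear part's top (80 mm along x, 100 mm along y, centred here, 35 mm deep) that the flap covers. The slot is 63 mm along x, 11 mm along y, 63 mm deep
- filter: loose filter slide under the flap: upright metal frame with glass pane, 60 mm wide (x), 8 mm thick (y, normal of its flat face), 62 mm tall, plus a grip tab on top, 26 mm wide, 8 mm thick, 62 to 87 mm above the lower edge; about 70 g. Origin at the centre of the lower edge, z up. Starts in the slot, 20 mm above the table, axes as the lamp's; comes out straight up, 1.5 mm play
- table_mid (a point): point on the table top 600 mm straight in front of the robot; its x axis points straight away from the robot to the table's far edge, and the filter's flat face must look along it (either way round)
- tray: blue enamel tray, 150 by 200 by 22 mm, loose; origin under its centre. Bystander
- vertebra: brown fossil fish vertebra, 38 mm across and 22 mm high, lying in the tray; origin under its centre. Bystander
- caliper: steel vernier caliper, 230 mm long (x), lying on the table at the right of the lamp; origin under the middle of its beam. Bystander
- coral: pale knobbly coral nodule, about 75 mm across and 52 mm high, on the table at the right of the lamp; origin under its centre. Bystander

How it is judged (in metres and radians):
On the way, in this order (a step that is already met when the one before it is completed fails the run):
1. the dial stands on the photo mark while the flap is still shut (value of joint dial between 3.17 and 3.41 rad and value of joint flap below 0.15 rad), for 0.3 s.
2. the flap is swung back past upright while the filter slide is still in its slot (value of joint flap above 1.65 rad and z of filter in the frame of lamp below 0.035 m), for 0.2 s.
3. the filter slide is drawn up clear of the lamp in the gripper (z of filter in the frame of lamp above 0.125 m and contact force between the fingers and filter above 0.5 N), for 0.1 s.
At the end, for the whole second after the job is handed in: slide held, touching nothing of the lamp, lower edge 165 mm or more above the table, upright within 15 deg, face within 20 deg of the table's x axis, under 30 mm/s; dial within 0.12 rad of 3.29; flap beyond 1.65 rad; tray, vertebra, caliper, coral moved under 20 mm (contact force between the fingers and filter above 0.5 N and contact force between filter and lamp below 0.1 N and height (world z) of filter above 0.165 m and angle between filter's own z axis and vertical below 0.26 rad and angle between the y axis of filter and the x axis of table_mid, either way round below 0.35 rad and linear speed of filter below 0.03 m/s and value of joint dial between 3.17 and 3.41 rad and value of joint flap above 1.65 rad and distance of each of tray, vertebra, caliper, coral from where it was at the start of the episode below 0.02 m); the arm keeps its last pose, push and grip.
It fails at once if the tray, the vertebra, the caliper or the coral is disturbed (moved more than 20 mm) (distance of any of tray, vertebra, caliper, coral from where it was at the start of the episode above 0.02 m).
It also fails if it takes over 69 s, if anything falls off the work surface, if the arm or the gripper's body presses on something with over 40 N, if the wrist force passes 120 N, or if a joint passes its speed limit or range.

ROBOT

A 6-joint arm with a two-finger parallel gripper is mounted at the origin on the work surface. World frame = base frame: x ahead of the robot, y to its left, z up, the work surface at z = 0. Lengths are in m, angles in degrees, forces in N, time in s.
With the tool pointing down it reaches from about 0.4 to 0.825 m from the base axis. Payload 7 kg.
Tool frame: the origin (TCP) lies midway between the tips of the shut fingers; the grasp point (between the pads) lies 19 mm behind it; z points along the fingers, y is the direction in which the jaws open and shut (so a half turn about z gives the same grasp; the last joint's range is limited). The gripper opens to 88 mm and grips with 3 to 60 N. Pads are 19 mm wide; open, the fingers measure 130 mm over their backs; the gripper's body (78 mm by 193 mm) begins 47 mm behind the grasp point.
Start: joints at [93.684, 20.546, 0.682, 0, -70.136, -16.507], TCP at [0.15, 0.658, 0.227] pointing down, gripper open.
Joint ranges: [-176.03, 176.03], [-82.01, 121.73], [-58.28, 71.71], [-173.87, 95.51], [-174.79, -0.11], [-173.66, 173.66]. Speed limits (degrees/s): [136.94, 136.94, 172.46, 180, 180, 180].

INTERFACE

Orientations are given as a 3x3 rotation matrix whose columns are the frame's x, y, z axes.
In Python, from rig import robot gives the robot as it stands. Calls block until the motion is done:
- robot.goto(position, orientation): joint-space move of the TCP to a pose.
- robot.servo_line(position, ori=None, speed=0.15): straight line of the TCP; ori=None keeps the orientation; speed is the mean speed in m/s.
- robot.movej(angles): joint-space move.
- robot.move_gripper(opening): opening from 0.0 (shut) to 1.0 (fully open); the grip force is fixed at half the most; returns when the fingers have stopped.
- robot.dwell(seconds).
- robot.ik(position, orientation): joint angles nearest the present ones, or None.
- robot.grab_frame(name): name is "scene" or "top" or "wrist"; returns (picture, depth): 384x512x3 uint8, red, green, blue; 384x512 float32, m along the optical axis (not along the pixel's ray), 0 where there is no reading.
- robot.camera_info(name): a dict with "vfov" (degrees; the focal length in pixels is half the picture's height over the tangent of half this angle, whatever the lens; pixels are square), "cx", "cy" (the principal point, pixels), "k1" (the pictures are not rectified: a ray, as slopes to the right and down, at radius r is drawn at 1 + k1 r^2 times it, then the intrinsics apply), "view" (4x4, takes a point from world to camera coordinates); the wrist camera has in their place "T_tool_cam" (4x4, takes a point from camera to tool coordinates, whose origin is the TCP and whose axes are the flange's). Camera axes: x right, y down, z forward; pixel columns grow to the right and rows downward; lengths in m; the calibration is good to about 2 mm. A picture is of the moment at which its call begins: read the wrist's pose just before it. camera_info takes no time and is no camera call.
A pose or a line that the arm cannot do raises robot.Unreachable and nothing moves.
- robot.job_done(): hands the job in, once; it reports no verdict.
Readings, each from a call of its own:
- robot.read_t(): time.
- robot.read_qpos(): joint angles.
- robot.read_qvel(): joint speeds.
- robot.read_effort(): joint torques, N m.
- robot.read_position(): TCP position.
- robot.read_tcp_rot(): TCP orientation.
- robot.read_force(): force on the tool from outside, world axes, zero at the start.
- robot.read_ft_torque(): the same for the moment, N m.
- robot.read_grip_width(): opening from 0.0 (shut) to 1.0 (fully open).
Only numpy, scipy, OpenCV 4.12 (cv2) and the standard library are available. Lean on these libraries where they do the work, as an engineer would, in place of code of your own. Each camera call takes 0.05 s, during which the arm holds its last target.

## Working session

There is one attempt and no reset: what is moved stays moved. The work goes in short steps, each a Python script; the robot and the scene stay as the last script left them, time stands still between calls to the robot, and variables do not carry over. Pictures are saved under pics/ and viewed, and the job is handed in when it is done.

```bash
ls; mkdir -p pics; cat > h.py <<'E'
import numpy as np, cv2
from rig import robot
def snap(name,tag):
    T=None
    if name=='wrist':
        T=np.eye(4);T[:3,:3]=np.array(robot.read_tcp_rot());T[:3,3]=robot.read_position()
    im,d=robot.grab_frame(name)
    cv2.imwrite(f'pics/{tag}.png',im[:,:,::-1]); np.savez(f'pics/{tag}.npz',im=im,d=d,T=T if T is not None else np.eye(4))
    return im,d,T
def cam(name,T=None):
    c=robot.camera_info(name); f=192/np.tan(np.radians(c['vfov'])/2)
    M=np.linalg.inv(np.array(c['view'])) if name!='wrist' else T@np.array(c['T_tool_cam'])
    return c,f,M
def rays(name,uv,T=None):
    c,f,M=cam(name,T); uv=np.atleast_2d(np.array(uv,float))
    K=np.array([[f,0,c['cx']],[0,f,c['cy']],[0,0,1]])
    s=(uv-[c['cx'],c['cy']])/f; p=s.copy()
    for _ in range(20): p=s/(1+c['k1']*(p**2).sum(1,keepdims=True))
    return M,np.c_[p,np.ones(len(p))]
def onplane(name,uv,z,T=None):
    M,r=rays(name,uv,T); d=r@M[:3,:3].T; o=M[:3,3]
    return o+d*((z-o[2])/d[:,2])[:,None]
def depthpt(name,uv,d,T=None):
    M,r=rays(name,uv,T); uv=np.atleast_2d(uv).astype(int)
    return (r*d[uv[:,1],uv[:,0]][:,None])@M[:3,:3].T+M[:3,3]
def project(name,P,T=None):
    c,f,M=cam(name,T); W=np.linalg.inv(M); q=np.atleast_2d(P)@W[:3,:3].T+W[:3,3]
    s=q[:,:2]/q[:,2:]; s=s*(1+c['k1']*(s**2).sum(1,keepdims=True)); return s*f+[c['cx'],c['cy']]
E
python3 - <<'E'
from h import *
for n in('scene','top','wrist'):
    im,d,T=snap(n,n+'0'); c=robot.camera_info(n); print(n,c['vfov'],c['cx'],c['cy'],c['k1']); print(np.round(cam(n,T)[2],3))
    if n=='wrist': print(T.round(3))
print(robot.read_t(), robot.read_force(), robot.read_grip_width())
E
```

```text
pics
scene 55.34559780237445 255.85083445674724 190.0965370130573 0.023439355123235212
[[-0.593  0.561 -0.577  1.109]
 [ 0.805  0.404 -0.434  0.53 ]
 [-0.01  -0.722 -0.692  0.76 ]
 [ 0.     0.     0.     1.   ]]
top 55.08255538269435 252.33967124052776 189.163558634253 -0.054651702532605054
[[-0.018 -0.986  0.168  0.434]
 [-1.     0.02   0.013  0.097]
 [-0.016 -0.168 -0.986  1.007]
 [ 0.     0.     0.     1.   ]]
wrist 67.12495989160132 253.62399428037705 194.75738441582655 0.01044597977833303
[[-0.221 -0.938 -0.268  0.222]
 [-0.975  0.213  0.059  0.642]
 [ 0.002  0.274 -0.962  0.383]
 [ 0.     0.     0.     1.   ]]
[[ 0.975 -0.222 -0.     0.15 ]
 [-0.222 -0.975 -0.002  0.658]
 [ 0.     0.002 -1.     0.226]
 [ 0.     0.     0.     1.   ]]
0.15 [ 0.11092971 -0.11418807 -0.07845133] 0.997791594583843
```

View pics/scene0.png

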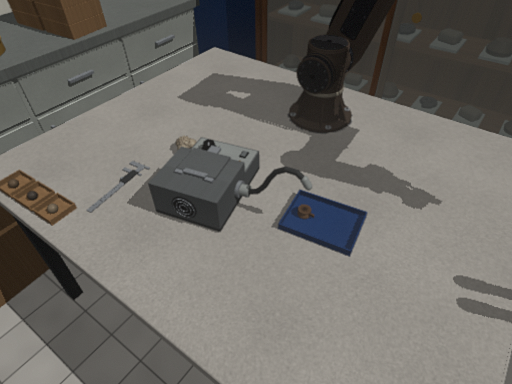

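View pics/top0.png

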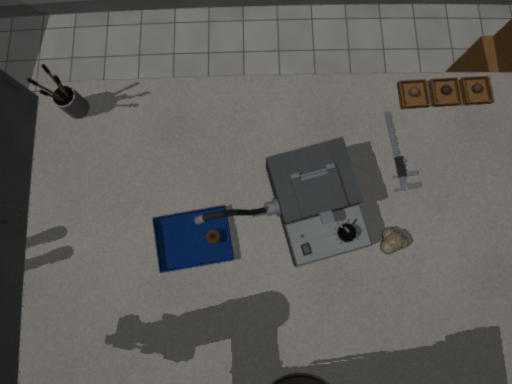

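The scene view shows the lamp at about (205,180), with the gooseneck running to its left and the tray at (322,220). In the top view the lamp is centred near (318,200), with the dial at (347,232), the pull tongue at about (330,216), the coral at (393,240), the caliper at (400,155) and the tray at (193,238). I'll fit the lamp's pose from depth.

```bash
python3 - <<'E'
from h import *
z=np.load('pics/top0.npz'); d=z['d']; im=z['im']
v,u=np.mgrid[0:384,0:512]; uv=np.c_[u.ravel(),v.ravel()]
P=depthpt('top',uv,d).reshape(384,512,3); np.save('pics/P.npy',P)
Z=P[:,:,2]; roi=np.zeros_like(Z,bool); roi[130:275,260:375]=1
print(np.histogram(Z[roi],bins=np.arange(-.01,.16,.006)))
for lo,hi,nm in((.11,.14,'rear'),(.068,.085,'deck')):
    m=((Z>lo)&(Z<hi)&roi).astype(np.uint8); m=cv2.morphologyEx(m,cv2.MORPH_OPEN,np.ones((5,5)))
    c=max(cv2.findContours(m,0,2)[0],key=cv2.contourArea)[:,0]
    r=cv2.minAreaRect(onplane('top',c,np.median(Z[m>0]))[:,:2].astype(np.float32)*1000); print(nm,r,np.median(Z[m>0]))
    print(cv2.boxPoints(r))
big=cv2.resize(im[130:275,255:380],None,fx=4.8,fy=4.1,interpolation=cv2.INTER_CUBIC); 
big=cv2.resize(im[130:275,255:380],None,fx=4.1,fy=4.1,interpolation=cv2.INTER_CUBIC); cv2.imwrite('pics/topzoom.png',np.clip(big[:,:,::-1]*1.5,0,255))
E
```

```text
(array([ 291, 6413,  434,   13,   17,   14,   14,   17,   17,   20,   17,
         20,   41,  109, 2742,  530,   36,   36,   92,   99,  809, 2821,
       1976,   37,    0,    0,    0,    0]), array([-0.01 , -0.004,  0.002,  0.008,  0.014,  0.02 ,  0.026,  0.032,
        0.038,  0.044,  0.05 ,  0.056,  0.062,  0.068,  0.074,  0.08 ,
        0.086,  0.092,  0.098,  0.104,  0.11 ,  0.116,  0.122,  0.128,
        0.134,  0.14 ,  0.146,  0.152,  0.158]))
rear ((594.0980224609375, -46.49890899658203), (197.7921905517578, 199.12718200683594), 14.396682739257812) 0.11856396587518159
[[ 473.5526     25.349228]
 [ 523.0624   -167.52487 ]
 [ 714.64343  -118.347046]
 [ 665.13367    74.527054]]
deck ((473.39306640625, -77.99446105957031), (108.78055572509766, 199.78994750976562), 14.327248573303223) 0.0780036927374349
[[ 395.97443      5.3341856]
 [ 445.41443   -188.24193  ]
 [ 550.8117    -161.3231   ]
 [ 501.3717      32.253006 ]][ WARN:0@1.090] global loadsave.cpp:1063 imwrite_ Unsupported depth image for selected encoder is fallbacked to CV_8U.
```

View pics/topzoom.png

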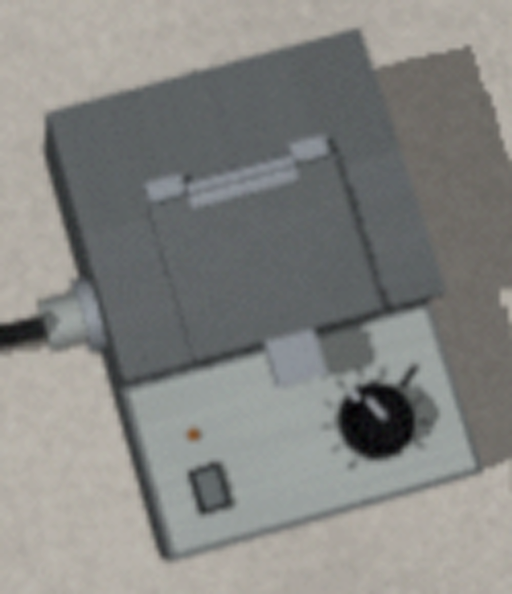

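```bash
cat >> h.py <<'E'
YAW=np.radians(14.35); O=np.array([.556,-.057,0])
def setlamp(x,y,yaw):
    global O,YAW; O=np.array([x,y,0]); YAW=yaw
def L(x,y,z):
    c,s=np.cos(YAW),np.sin(YAW); return O+np.array([c*x-s*y,s*x+c*y,z])
def down(a):
    "tool down, tool y axis at world angle a (deg, ccw from x)"
    a=np.radians(a); y=np.array([np.cos(a),np.sin(a),0]); z=np.array([0,0,-1.]); return np.c_[np.cross(y,z),y,z]
def ld(a): return down(a+np.degrees(YAW))
E
python3 - <<'E'
from h import *
def t(n,p,a):
    q=robot.ik(p,ld(a)); print(n,a,None if q is None else np.round(q,0))
for a in (0,180,-72,108,-80,100): t('dial',L(-.092,-.045,.09),a)
for a in (90,-90):
    t('tong',L(-.049,0,.115),a); t('tongopen',L(.125,0,.23),a); t('slot',L(.02,0,.085),a); t('slot hi',L(.02,0,.33),a)
q=robot.ik([.5,-.08,.33],down(0));print(q)
for a in(0,180): 
    q=robot.ik([.5,-.05,.36],down(a));print(a,q)
E
```

```text
dial 0 None
dial 180 [  8.  11. -32.   0. -46.   6.]
dial -72 [  8.  11. -32.   0. -46. 114.]
dial 108 [  8.  11. -32.   0. -46. -66.]
dial -80 [  8.  11. -32.   0. -46. 106.]
dial 100 [  8.  11. -32.   0. -46. -74.]
tong 90 [ 14.  11. -28.   0. -50. -90.]
tongopen 90 [ 14.  21.   1.   0. -71. -90.]
slot 90 [ 14.  19. -22.   0. -49. -90.]
slot hi 90 [ 14.   9.  -2.   0. -79. -90.]
tong -90 [ 14.  11. -28.   0. -50.  90.]
tongopen -90 [ 14.  21.   1.   0. -71.  90.]
slot -90 [ 14.  19. -22.   0. -49.  90.]
slot hi -90 [ 14.   9.  -2.   0. -79.  90.]
[ 13.16799442   1.36082806 -10.10920098   0.         -78.52997096
 166.83200558]
0 [ 1.51850614e+02 -8.09948856e+01 -7.24582455e+00  2.54444375e-14
 -1.63749061e+02  2.81493861e+01]
180 [ 16.7281998    0.48182929  -7.24582455   0.         -82.27234615
 -16.7281998 ]
```

```bash
python3 - <<'E'
from h import *
robot.servo_line([.15,.658,.34],speed=.3)
robot.goto(L(-.05,-.03,.32),ld(90))
im,d,T=snap('wrist','w1'); print(robot.read_t(),T.round(3)); print(robot.read_force())
E
```

```text
3.675 [[-0.969 -0.249 -0.     0.515]
 [-0.249  0.969  0.    -0.098]
 [ 0.     0.    -1.     0.32 ]
 [ 0.     0.     0.     1.   ]]
[-0.0302129   0.08053658 -0.35266319]
```

View pics/w1.png

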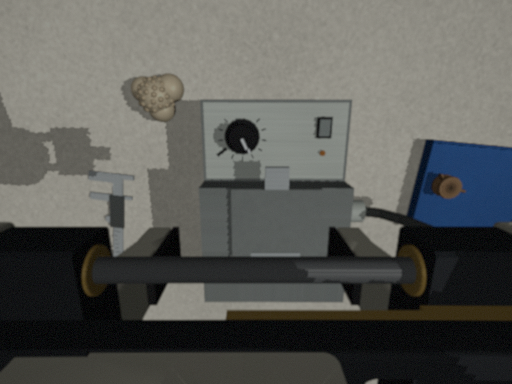

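In the wrist view the deck's front edge runs (201,100)–(351,101), the dial is at (242,136) with its white line pointing down and slightly right, and the tongue is at (277,178). I'll measure these precisely.

```bash
python3 - <<'E'
from h import *
z=np.load('pics/w1.npz'); im=z['im'];d=z['d'];T=z['T']
v,u=np.mgrid[0:384,0:512]; P=depthpt('wrist',np.c_[u.ravel(),v.ravel()],d,T).reshape(384,512,3)
Z=P[:,:,2]; roi=np.zeros(Z.shape,bool); roi[90:200,190:365]=1
m=((Z>.068)&(Z<.088)&roi).astype(np.uint8); m=cv2.morphologyEx(m,cv2.MORPH_CLOSE,np.ones((25,25))); m=cv2.morphologyEx(m,cv2.MORPH_OPEN,np.ones((9,9)))
zd=np.median(Z[(Z>.068)&(Z<.081)&roi]); print('deck z',zd)
c=max(cv2.findContours(m,0,2)[0],key=cv2.contourArea)[:,0]
Q=onplane('wrist',c,.078,T)[:,:2]
r=cv2.minAreaRect((Q*1000).astype(np.float32)); print(r)
# front/left/right edges by fits
for nm,sel in(('front',c[:,1]<104),('left',(c[:,0]<206)&(c[:,1]>106)&(c[:,1]<172)),('right',(c[:,0]>345)&(c[:,1]>106)&(c[:,1]<172))):
    q=Q[sel]; vx,vy,x0,y0=cv2.fitLine(q.astype(np.float32),2,0,.01,.01).ravel(); a=np.degrees(np.arctan2(vy,vx)); print(nm,sel.sum(),a,x0,y0)
# dial
g=im.astype(int).sum(2)
R=np.zeros(Z.shape,bool); R[110:162,215:270]=1
k=((Z>.098)&(Z<.112)&R); print('dial depth top',k.sum(), P[k].mean(0))
dk=((g<110)&R).astype(np.uint8); n,l,s,ce=cv2.connectedComponentsWithStats(dk); i=1+np.argmax(s[1:,4]); print(s[i],ce[i])
cv2.imwrite('pics/dz.png',cv2.resize(im[105:195,205:300],None,fx=6,fy=6,interpolation=cv2.INTER_CUBIC)[:,:,::-1])
kk=k.astype(np.uint8); (cx,cy),rr=cv2.minEnclosingCircle(np.argwhere(k)[:,::-1].astype(np.float32)); print(cx,cy,rr, onplane('wrist',[[cx,cy]],.105,T))
wl=(g>300)&cv2.erode(cv2.morphologyEx(kk,cv2.MORPH_CLOSE,np.ones((9,9))),np.ones((3,3))).astype(bool)
pw=onplane('wrist',np.argwhere(wl)[:,::-1],.105,T); print('white',wl.sum(),pw.mean(0))
vx,vy,_,_=cv2.fitLine(pw[:,:2].astype(np.float32),2,0,.01,.01).ravel(); print(np.degrees(np.arctan2(vy,vx)))
t=(Z>.113)&(Z<.128); t[:,:262]=0;t[:,292:]=0;t[:160]=0;t[180:]=0; print('tongue',P[t].mean(0),t.sum(), L(-.046,0,.121))
E
```

```text
deck z 0.07755679492299766
((474.56561279296875, -77.96077728271484), (111.4823989868164, 202.2093963623047), 14.45277214050293)
front 2 -75.571976 0.42103338 -0.09342947
left 6 14.352252 0.48569307 -0.1781468
right 8 14.409029 0.44078225 0.014549382
dial depth top 552 [ 0.4775884  -0.12427395  0.10366812]
[225 120  33  33 773] [241.04915912 135.05045278]
241.125 137.23611450195312 13.791770935058594 [[ 0.47735688 -0.12405611  0.105     ]]
white 31 [ 0.48390875 -0.11927444  0.105     ]
38.89258
tongue [ 0.50658912 -0.07078615  0.12335831] 334 [ 0.51143521 -0.06840085  0.121     ]
```

View pics/dz.png

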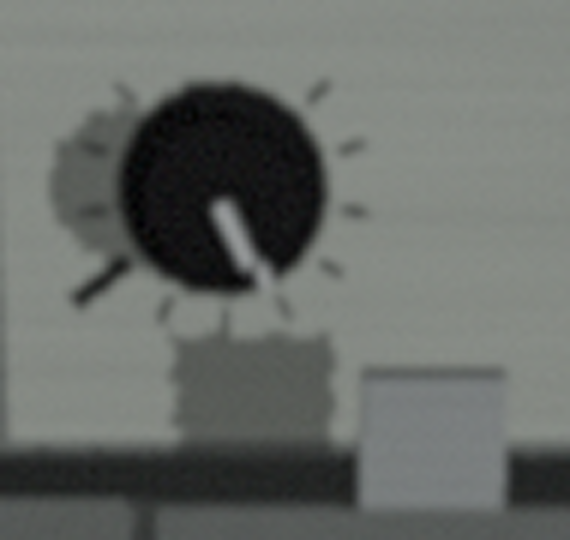

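```bash
sed -i 's/^YAW=.*/YAW=np.radians(14.38); O=np.array([.5556,-.0574,0])/' h.py; python3 - <<'E'
from h import *
print(L(-.092,-.045,0))
robot.move_gripper(.62)
p=np.array([.4777,-.1238,.16]); robot.goto(p,ld(184)); 
p[2]=.088; robot.servo_line(p,speed=.06); print('f',robot.read_force(),robot.read_position())
robot.move_gripper(0.0); print('w',robot.read_grip_width()*88,robot.read_force())
q=np.array(robot.read_qpos())
for k in range(3):
    q2=q.copy(); q2[5]-=77.9*(k+1)/3; robot.movej(list(q2)); print(robot.read_t(),robot.read_force(),robot.read_ft_torque())
robot.dwell(.2)
robot.move_gripper(.62); robot.servo_line([p[0],p[1],.16],speed=.1)
robot.goto(L(-.05,-.03,.28),ld(90))
im,d,T=snap('wrist','w2'); print(robot.read_t())
Q=onplane('wrist',[[0,0]],.1,T)
c=project('wrist',[[.4777,-.1238,.105]],T)[0].astype(int); print(c)
cv2.imwrite('pics/dz2.png',cv2.resize(im[c[1]-45:c[1]+45,c[0]-45:c[0]+60],None,fx=6,fy=6,interpolation=cv2.INTER_CUBIC)[:,:,::-1])
E
```

```text
[ 0.4776582  -0.12383851  0.        ]
f [ 1.08228008 -0.29595721 -0.09860294] [ 0.47799598 -0.123778    0.08838453]
w 32.22159496800527 [-0.43912264 -0.4068206   1.39910086]
8.2917 [ 0.71699896  0.01941395 -0.13876156] [ 0.20214552 -0.28442085 -0.06588712]
8.8 [ 1.70653024 -0.85718845 -1.77669623] [-0.1503234  -0.73428016 -0.0300358 ]
9.3083 [ 2.29573387 -2.71541136 -2.23250512] [-0.7503809  -1.38683318 -0.02358538]
11.625
[240 141]
```

View pics/dz2.png

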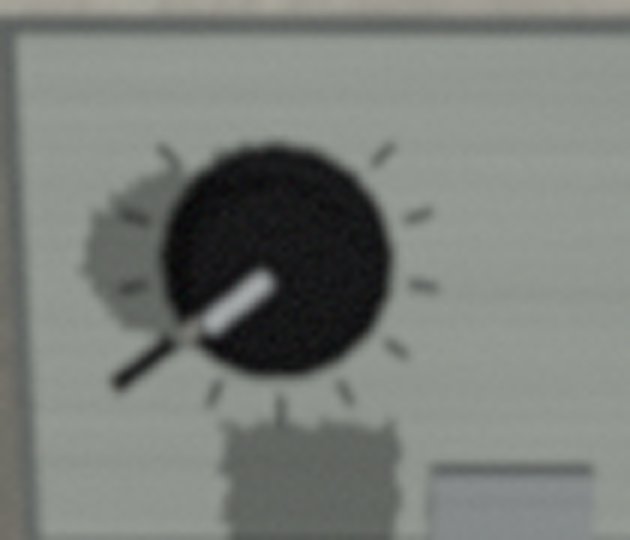

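The white line at (240,300) now points at the long tick near (150,355). I'll put a number on that.

```bash
python3 - <<'E'
from h import *
z=np.load('pics/w2.npz'); im=z['im'];T=z['T']; g=im.astype(int).sum(2); C=np.array([.4777,-.1238])
v,u=np.mgrid[0:384,0:512]; uv=np.c_[u.ravel(),v.ravel()]
A=onplane('wrist',uv,.105,T)[:,:2]; m=(np.linalg.norm(A-C,axis=1)<.0145)&(g.ravel()>270)
w=A[m]; e=w.mean(0)-C; vx,vy,_,_=cv2.fitLine(w.astype(np.float32),2,0,.01,.01).ravel()
print(m.sum(), 2.36+YAW-np.arctan2(e[1],e[0]), 2.36+YAW-np.arctan2(vy,vx), 2.36+YAW-np.arctan2(-vy,-vx))
B=onplane('wrist',uv,.078,T)[:,:2]; r=np.linalg.norm(B-C,axis=1); a=2.36+YAW-np.arctan2(*(B-C)[:,::-1].T)
k=(r>.031)&(r<.038)&(g.ravel()<130)&(a>2.7)&(a<3.9); print('tick',k.sum(),a[k].mean())
E
```

```text
48 3.285078097211008 3.2659333163197495 0.12434051570253146
tick 4 3.2998587305202087
```

The dial reads 3.27–3.29 rad against the tick at 3.30, so it is on the mark. Next is the flap.

```bash
python3 - <<'E'
from h import *
def tp(th,dx=-.118,dz=-.004):
    # opening: front edge lifts; rotate (-x) toward +z
    x=dx*np.cos(th)+dz*np.sin(th)*1.0; z=-dx*np.sin(th)+dz*np.cos(th)
    return L(.070+x,0,.125+z-.006)
R=ld(90); p=tp(0); print(p)
robot.goto(p+[0,0,.05],R); robot.servo_line(p,R,speed=.08); print(robot.read_position(),robot.read_force())
robot.move_gripper(0); print('w',robot.read_grip_width()*88,robot.read_force())
for th in np.linspace(0,2.05,9)[1:]:
    robot.servo_line(tp(th),R,speed=.12); print(round(th,2),robot.read_grip_width()*88,robot.read_force().round(1) if hasattr(robot.read_force(),'round') else robot.read_force())
print(robot.read_t()); snap('scene','s2'); snap('wrist','w3')
E
```

```text
[ 0.50910384 -0.06932089  0.115     ]
[ 0.50957129 -0.06934549  0.11550507] [-0.20849373  0.07994898  0.51809206]
w 29.86323916950882 [ 1.02124306 -1.89211818  0.76993634]
0.26 29.811340351316513 [ 1.8 -4.1 -0.2]
0.51 29.86744744267616 [-0.3 -5.5 -0.6]
0.77 29.38515565096695 [-0.8 -7.8  1.3]
1.02 29.817106367235155 [-1.1 -6.1  1.5]
1.28 29.578063127368594 [-1.3 -5.9  4. ]
1.54 29.600540064000256 [-0.2 -5.6  6.2]
1.79 29.61160132960838 [ 1.1 -3.9  6.3]
2.05 29.705240381693034 [ 3.1 -4.2  7.1]
16.6833
```

View pics/s2.png

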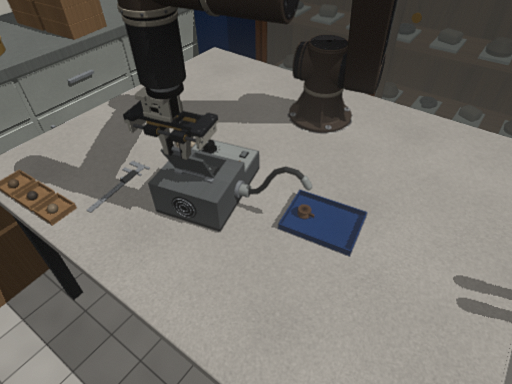

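The scene view shows the flap standing open past upright around (205,165), held by the gripper. I'll release it, back off and look.

```bash
python3 - <<'E'
from h import *
robot.move_gripper(.6); p=np.array(robot.read_position()); 
robot.servo_line(p+[0,0,.07],speed=.15); 
robot.goto(L(0.0,-.0,.33),ld(90)); robot.dwell(.2)
print(robot.read_t()); im,d,T=snap('wrist','w4'); snap('top','t4'); snap('scene','s4')
cv2.imwrite('pics/s4z.png',cv2.resize(cv2.imread('pics/s4.png')[100:240,120:300],None,fx=4,fy=4))
print(project('wrist',[L(.02,0,.107)],T))
E
```

```text
18.8083
[[253.57618749 184.56271915]]
```

View pics/w4.png

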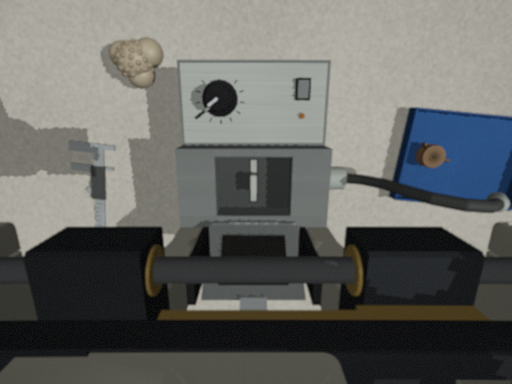

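View pics/s4z.png

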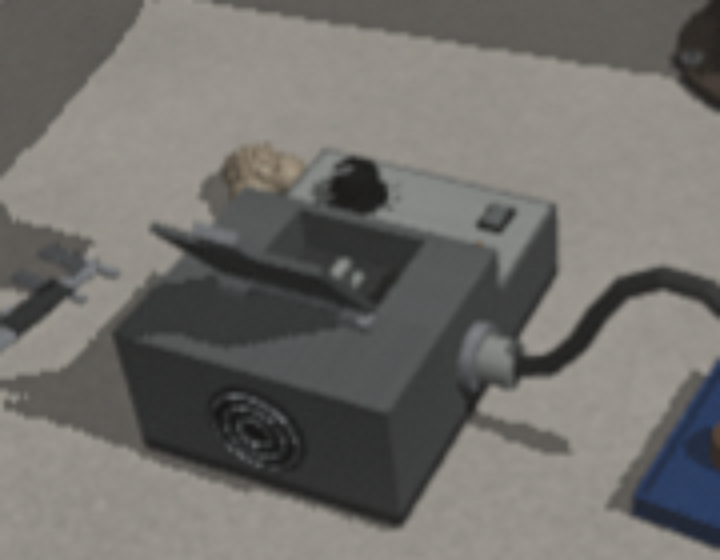

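The wrist view shows the flap folded back, the dial still on its mark, and the slide's tab as a bright strip at (253,160)–(253,200) in the recess. Measuring the tab.

```bash
python3 - <<'E'
from h import *
z=np.load('pics/w4.npz'); im=z['im'];d=z['d'];T=z['T']; g=im.astype(int).sum(2)
v,u=np.mgrid[0:384,0:512]; P=depthpt('wrist',np.c_[u.ravel(),v.ravel()],d,T).reshape(384,512,3)
R=np.zeros(g.shape,bool); R[154:217,230:280]=1
for lo,hi in((.095,.115),(.075,.09)):
    m=R&(P[:,:,2]>lo)&(P[:,:,2]<hi)&(g>250); 
    if m.sum(): q=P[m]-O; c,s=np.cos(YAW),np.sin(YAW); x=q[:,0]*c+q[:,1]*s; y=-q[:,0]*s+q[:,1]*c; print(lo,m.sum(),x.min(),x.max(),y.min(),y.max(),np.median(x),np.median(y),np.median(q[:,2]), np.ptp(u[m]),u[m].min(),v[m].min(),v[m].max())
    if m.sum(): b=cv2.fitLine(np.c_[x,y].astype(np.float32),2,0,.01,.01).ravel(); print(np.degrees(np.arctan(b[1]/b[0])))
E
```

```text
0.095 136 -0.02213253977241715 0.03251990300470103 -0.030263085071634197 0.0033124853381216925 0.019289296863237 -0.0007786387821454776 0.10571510339204082 26 230 154 193
12.894507
0.075 128 -0.009977690360204959 0.051788152679683765 -0.0037667156473507307 0.004964642655227034 0.006538621642853468 -0.0008233900250367698 0.08086416354570156 6 251 159 201
0.6454593
```

```bash
python3 - <<'E'
from h import *
R=ld(90); p=L(.0195,-.0006,.086)
robot.move_gripper(.42)
robot.goto(p+[0,0,.08],R); robot.servo_line(p,R,speed=.08); print(robot.read_position()-p,robot.read_force())
robot.move_gripper(0); print('w',robot.read_grip_width()*88,robot.read_force())
for h in(.015,.04,.08,.14,.26):
    robot.servo_line(p+[0,0,h],R,speed=.08); print(h,robot.read_grip_width()*88,robot.read_force())
print(robot.read_t()); snap('wrist','w5'); snap('scene','s5')
cv2.imwrite('pics/s5z.png',cv2.resize(cv2.imread('pics/s5.png')[60:240,100:300],None,fx=3,fy=3))
E
```

```text
[4.29812115e-04 5.71059546e-05 5.60589427e-04] [ 0.17158242 -0.6112176   0.41779151]
w 8.004544881295473 [-0.83073259  1.3706505   1.17784618]
0.015 8.054377699084581 [ 0.85772623  0.05128543 -0.5286487 ]
0.04 7.364456452413871 [ 0.71017519  0.14564024 -0.50328782]
0.08 7.879099567789694 [ 0.91410431 -0.02732324 -1.38096194]
0.14 7.973951457355107 [ 0.80713059  0.27059762 -1.34888426]
0.26 8.017926716081755 [ 0.61088194 -0.16138198 -1.20716441]
25.9417
```

View pics/s5z.png

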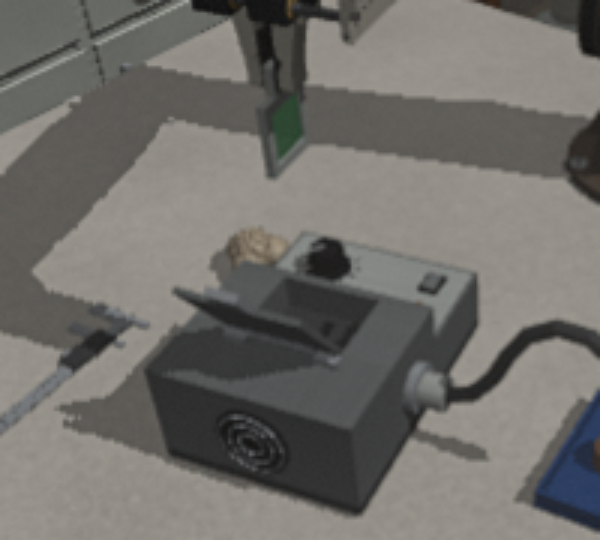

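View pics/w5.png

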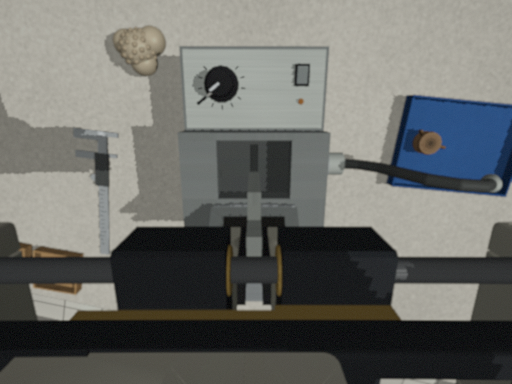

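The slide is out and held, hanging upright at about (283,125) in the zoomed view, with the flap still open and the dial unchanged. Now I turn it so its face looks along world x.

```bash
python3 - <<'E'
from h import *
p=np.array(robot.read_position()); a0=90+np.degrees(YAW)
q=np.array(robot.read_qpos()); qt=robot.ik(p,down(180)); print(q.round(1),np.round(qt,1))
for k in(1,2,3): robot.movej(list(q+(np.array(qt)-q)*k/3))
robot.dwell(.5)
print(np.array(robot.read_tcp_rot()).round(3),robot.read_position(),robot.read_grip_width()*88,robot.read_force(),robot.read_t())
snap('scene','s6'); snap('wrist','w6'); snap('top','t6')
cv2.imwrite('pics/s6z.png',cv2.resize(cv2.imread('pics/s6.png')[60:240,100:300],None,fx=3,fy=3))
E
```

```text
[ 14.1   8.2  -0.5  -0.  -81.3 -89.7] [ 14.1   8.2  -0.5   0.  -81.2 -14.1]
[[-0. -1.  0.]
 [-1.  0.  0.]
 [-0. -0. -1.]] [ 0.57451333 -0.05313591  0.34560189] 8.376848162933715 [0.56454984 0.07578062 0.07450106] 28.0417
```

View pics/s6z.png

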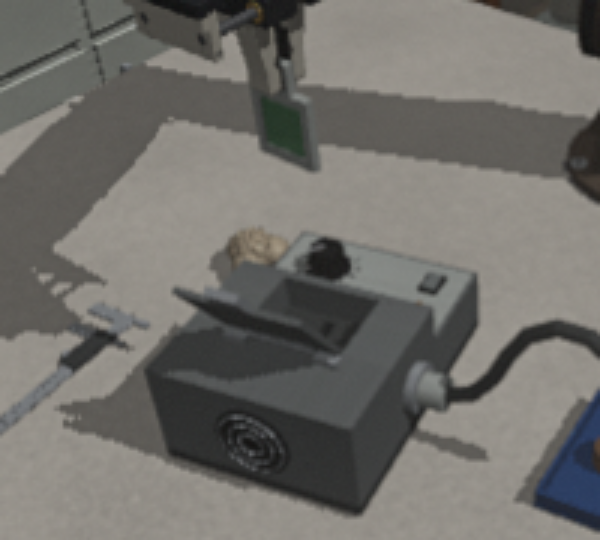

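View pics/w6.png

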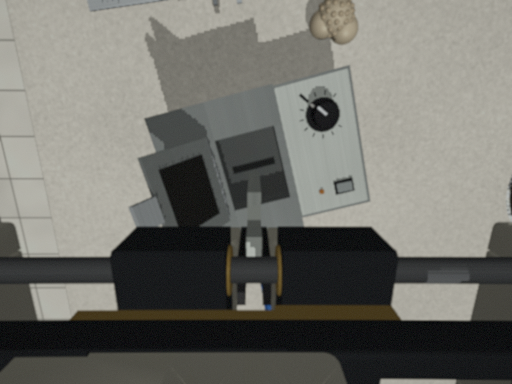

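View pics/t6.png

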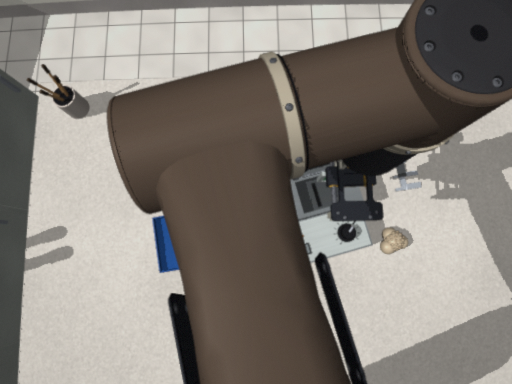

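In the views above the slide hangs upright with its green pane facing the far side, the dial line is on the long tick, and the flap lies back. One numeric check of tilt, height and dial, then I hand in.

```bash
python3 - <<'E'
from h import *
z=np.load('pics/s6.npz'); d=z['d']; im=z['im']
v,u=np.mgrid[0:384,0:512]; P=depthpt('scene',np.c_[u.ravel(),v.ravel()],d).reshape(-1,3)
p=robot.read_position()
m=(abs(P[:,0]-p[0])<.02)&(abs(P[:,1]-p[1])<.05)&(P[:,2]>.24)&(P[:,2]<p[2]-.008)
Q=P[m]; print(m.sum(),'lowest z',np.percentile(Q[:,2],1))
_,ev=cv2.PCACompute(Q.astype(np.float32),None); print('normal',ev[2])
r=cv2.minAreaRect((Q[:,1:]*1000).astype(np.float32)); print('yz rect',r)
z=np.load('pics/w6.npz'); im=z['im'];T=z['T']; g=im.astype(int).sum(2); C=np.array([.4777,-.1238])
A=onplane('wrist',np.c_[u.ravel(),v.ravel()],.105,T)[:,:2]; k=(np.linalg.norm(A-C,axis=1)<.0135)&(g.ravel()>270); e=A[k].mean(0)-C
print('dial',k.sum(),2.36+YAW-np.arctan2(e[1],e[0]))
E
```

```text
416 lowest z 0.28077719625492
normal [0.999784   0.02019808 0.0049049 ]
yz rect ((-51.30469512939453, 308.6463317871094), (57.76118469238281, 61.57786560058594), 89.8380126953125)
dial 41 3.2596504354889504
```

```bash
python3 - <<'E'
from h import *
print(robot.read_t(),max(abs(np.array(robot.read_qvel()))),robot.read_grip_width()*88); robot.job_done()
E
```

```text
28.1917 0.11063992396573168 7.432920133751632
the job is handed in; nothing more can be done
```

The job is handed in at about 28 s of the 69 s allowed, with the slide still in the gripper; no verdict is reported back.

1. **Dial:** I gripped the dial and turned it from about 1.93 rad to the photo mark. Pictures afterwards read 3.26 to 3.29 rad against the 3.29 target.
2. **Flap:** I pinched its tongue, swung it to about 2.05 rad and let go. The later pictures show it resting back on its stop, but I did not measure the final angle.
3. **Slide:** I drew it straight up by the tab, then turned it so its face looks along the table's x axis.

Last checks on the slide:
- **Height:** its lower edge is about 0.28 m above the table, where 0.165 m is needed.
- **Face:** it is within about 1.2° of the table's x axis.
- **Upright:** its outline is within about 0.2° of vertical.
- **Hold:** the gripper width was 7.4 to 8.4 mm on the 8 mm tab, and the arm was practically still.

The tray, vertebra, caliper and coral looked unmoved in the pictures. I did not measure their positions, and the arm hid part of the final top view. None of the checks failed or disagreed.

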